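Set the brake unit with its removable crank

ROBOT

A 6-joint arm with a two-finger parallel gripper is mounted at the origin on the work surface. World frame = base frame: x ahead of the robot, y to its left, z up, the work surface at z = 0. Lengths are in m, angles in rad, forces in N, time in s.
With the tool pointing down it reaches from about 0.375 to 0.9 m from the base axis. Payload 3.1 kg.
Tool frame: the origin (TCP) lies at the very end of the fingers, on their centre line; the grasp point (between the pads) lies 19 mm behind it; z points along the fingers, y is the line along which they close (so a half turn about z gives the same grasp; the last joint's range is limited). The gripper opens to 87 mm and grips with 3 to 60 N. Pads are 19 mm wide; open, the fingers measure 117 mm over their backs; the gripper's body (75 mm by 190 mm) begins 51 mm behind the grasp point.
Start: joints at [1.081, 0.527, 1.433, -0, 1.181, -0.178], TCP at [0.192, 0.595, 0.223] pointing down, gripper open.
Joint ranges: [-3.08, 3.08], [-0.75, 2.2], [0.22, 2.44], [-1.43, 4.57], [0, 2.65], [-2.85, 2.85]. Speed limits (rad/s): [2.79, 2.79, 3.14, 3.14, 3.14, 3.14].

INTERFACE

Orientations are given as a unit quaternion [x, y, z, w].
In Python, from rig import status, viewer, robot gives the robot as it stands.
- The arm moves only by the tool arm_command, never from a script. Its arguments are lists of equal length, an entry for each row: "delta_rot": the turn, a rotation vector about the tool's x, y, z in degrees, a list of three; "delta_pos": the shift along the tool's x, y, z in m, a list of three; "gripper": the closure, from -1 (fully open) to 1 (shut). In form: {"delta_rot": [[rx, ry, rz], ...], "delta_pos": [[dx, dy, dz], ...], "gripper": [gripper, ...]}. A call has 1 to 12 rows; each row is the pose to reach, as a shift and turn from the pose commanded when the call began, along the tool's axes at that moment; what a row does not reach only later rows make up. A row lasts 1/12 s, in which the tool goes at most 41.7 mm and 7.16 degrees, less where a joint would pass 70% of its speed; a pose out of reach is approached as far as the arm can. A call with a gripper value outside its range is refused whole. The fingers move at their own pace and stop on an object; "grip_force" is the grip in N (left out, the last holds). Time passes only in rows, so rows that repeat a pose let the fingers close. It gives the time, the measured TCP pose, the force, the opening and the grip force at its end, in the units of the state.
- status.get_obs(): the state, without advancing time (a new reading comes with each control period).
- viewer.camera(name): name is "scene" or "top"; returns a dict with "pixels" (420x560x3 uint8, blue, green, red), "fx", "fy", "cx", "cy" (pixels), "pose" (4x4, takes a point from camera to world coordinates). Camera axes: x right, y down, z forward; pixel columns grow to the right and rows downward; lengths in m; the calibration is good to about 2 mm. A picture is of the moment at which its call begins. There is no depth.
- robot.hand_in(): hands the job in; it is judged then, once.
The state is a dict: "time": time; "q": joint angles; "joint_velocities": joint speeds; "joint_torque": joint torques, N m; "position": TCP position; "tool_rot": TCP orientation; "ft_force": force on the tool from outside, world axes, zero at the start; "moment": the same for the moment, N m; "grip_width": finger opening in m; "grip_force": force on a finger pad.
Only numpy, scipy, OpenCV 4.12 (cv2) and the standard library are available. Lean on these libraries where they do the work, as an engineer would, in place of code of your own. Each camera call takes 0.05 s, during which the arm holds its last target. There are 200 camera calls.

TASK

Fit the loose crank fully home on the square shaft of the brake unit and wind clockwise until the carriage's pointer stands opposite the steel mark. Then lift the crank off and lay it gently back, flat, in the middle of the rubber pad, leaving the setting and the other things as they are. Move the carriage only with the crank, not by touching it.

Things in the scene. Friction and masses are not known exactly. Their poses are not given: they have to be found in the camera images.
- winder: Brake unit, grey, fixed: base 270 x 170 mm, 18 mm thick; sloping face towards its -x side, flat ledge (top 90 mm high, 200 mm wide) at its +x side, from 75 to 165 mm along its x. Origin on the cabinet top under the shaft seat; z up, yaw varies. It stands on either side of the middle, the pad on the other.
- collar: Fixed round steel collar (40 mm diameter) that carries the winding shaft. Origin: on the shaft's axis at the collar's end face, 100 mm above the cabinet top; the crank's hub seats on this face. Its z axis is the shaft's axis, pointing out of the unit: it leans 30 degrees from vertical towards the unit's -x.
- shaft_tip (a point): Centre of the end of the square steel shaft, 34 mm out from the collar's face (fixed; axes as collar). Shaft 14 x 14 mm, its last 10 mm taper to 7 mm square. How far it is turned about its axis is not measured: it has to be seen or felt. It resists turning by about 0.4 N m and stays where it is left.
- seated (a point): The point on the shaft's axis, 23 mm out from the collar's face, where the crank's hub centre comes to lie when the crank is fully home. Axes as collar.
- crank_hub (a point): Centre of the hub of the loose steel crank (0.3 to 0.5 kg). Axes are the crank's: z up along the hub, parallel to the handle; x along the arm from hub to handle. Hub: 34 x 34 mm square block with faces along x and y, reaching 23 mm below and above this point. Its socket, open below, is 16.5 mm square, sides parallel to the hub's, 38 mm deep, with about 11 degrees of play either way on the shaft.
- crank_handle (a point): Middle of the crank's handle: a black sleeve, 26 mm diameter, 60 mm tall, upright on the arm's end 85 mm from the hub's axis, from 17 to 77 mm above the crank's underside (this point is 47 mm above it). The sleeve spins freely on its pin, so it can be held while it goes round. Axes as crank_hub.
- crank_mid (a point): Middle of the crank, half-way from hub axis to handle axis (42.5 mm from each), 7 mm above its underside. The arm, 22 mm wide and 14 mm thick, leaves the hub's lowest 14 mm, flush with the hub's underside. The crank starts flat on the pad, socket down, handle up. Axes as crank_hub.
- carriage (a joint): How far the black carriage on the unit's ledge has moved along the unit's +y, in m, 0 to 0.11. The pointer stands opposite the mark at 0.090. It starts 36 to 62 mm short. The shaft drives it: one full turn clockwise (looking down on the shaft's end, against the collar's z) moves it +0.050 m. It is too stiff to be pushed by hand.
- pointer (a point): Tip of the carriage's pointer (carriage 42 x 30 mm, top 115 mm above the cabinet top, pointer towards the unit's +x).
- mark (a point): Tip of the steel mark, a fixed wedge 14 mm high on the ledge that points to the carriage (the unit's -x).
- pad: Grey rubber pad 210 x 210 mm, 6 mm thick, fixed on the cabinet top. Origin in the middle of its underside.
- fraction_plate: Steel fractional plate lying flat, 110 mm diameter with a 51 mm hole, 12 mm thick, loose. Origin under its centre. Bystander.
- yoga_block: Wooden yoga block 220 x 100 x 75 mm, loose. Origin under its centre. Bystander.
- grip_ring: Grip ring lying flat, 72 mm diameter, 22 mm high, loose. Origin under its centre. Bystander. A fixed black storage box (250 x 170 mm, 132 mm high) stands beyond it, clear of the work.
- dumbbell: Aluminium dumbbell, 190 mm long, 60 mm high, loose. Origin under its centre. Bystander.

How it is judged:
On the way, in this order (a step that is already met when the one before it is completed fails the run):
1. the crank is fully home on the shaft (distance between crank_hub and seated below 0.007 m and angle between the z axis of crank_hub and the z axis of collar, either way round below 0.12 rad), for 0.2 s.
2. with the crank on the shaft, the pointer is brought opposite the mark (all of step 1 and value of joint carriage between 0.084 and 0.096 m), for 0.2 s.
3. the crank is lifted off the shaft (distance between crank_hub and seated above 0.06 m), for 0.1 s.
4. the crank is lowered flat onto the pad while it is still held, not dropped (horizontal distance between crank_mid and pad below 0.045 m and angle between crank_hub's own z axis and vertical below 0.08 rad and z of crank_mid in the frame of pad between 0.009 and 0.018 m and contact force between the fingers and crank above 1 N), for 0.05 s.
At the end, for the whole second after the job is handed in: The carriage reads 0.084 to 0.096 m (pointer within 6 mm of the mark); the crank lies flat (within 0.08 rad), socket down, on the pad with its middle within 45 mm of the pad's middle, off the shaft and at rest (value of joint carriage between 0.084 and 0.096 m and horizontal distance between crank_mid and pad below 0.045 m and angle between crank_hub's own z axis and vertical below 0.08 rad and z of crank_mid in the frame of pad between 0.009 and 0.018 m and distance between crank_hub and seated above 0.06 m); the robot touches nothing.
It fails at once if a bystander is shifted by more than 30 mm (distance of any of fraction_plate, yoga_block, grip_ring, dumbbell from where it was at the start of the episode above 0.03 m).
It fails at once if the carriage is pushed directly by the robot (contact force between any of the fingers, the arm and carriage_c0 above 3 N or contact force between any of the fingers, the arm and carriage_c1 above 3 N).
It also fails if it takes over 72 s, if anything falls off the work surface, if the arm or the gripper's body presses on something with over 40 N, if the wrist force passes 120 N, or if a joint passes its speed limit or range.

## Working session

There is one attempt and no reset: what is moved stays moved. The work goes in short steps, Python scripts to look and compute and a tool call to move; the robot and the scene stay as the last step left them, time stands still between calls to the robot, and variables do not carry over. Pictures are saved under pics/ and viewed, at most 13 in all, crops included, and the job is handed in when it is done.

Besides the shell and the picture viewer there is one more tool, called after ">>>" as name(argument=value, ...) on one line, values as JSON. arm_command: Moves the arm, as the interface text tells. Its arguments: {"type":"object","properties":{"delta_rot":{"type":"array","items":{"type":"array","items":{"type":"number"}}},"delta_pos":{"type":"array","items":{"type":"array","items":{"type":"number"}}},"gripper":{"type":"array","items":{"type":"number"}},"grip_force":{"type":"number"}},"required":["delta_rot","delta_pos","gripper"]}

```bash
ls; mkdir -p pics
python3 - <<'E'
from rig import status, viewer, robot
import cv2,numpy as np
print(status.get_obs())
for n in("scene","top"):
    c=viewer.camera(n); cv2.imwrite(f"pics/{n}0.png",c["pixels"]); print(n,c["fx"],c["fy"],c["cx"],c["cy"],np.round(c["pose"],4).tolist())
E
```

```text
pics
{'time': 0.0, 'q': array([ 1.08049086e+00,  5.28468244e-01,  1.43391748e+00,  2.42078161e-05,
        1.18136226e+00, -1.78519336e-01]), 'joint_velocities': array([-6.28137931e-04,  1.59743418e-04,  1.18717511e-03,  2.64035648e-04,
       -1.14022779e-03, -9.38418336e-05]), 'joint_torque': array([ 1.97054243e-05, -4.40033340e+01, -1.76591241e+01,  6.33000769e-02,
        5.80991060e-02, -1.44478104e-04]), 'position': array([0.19135159, 0.59421928, 0.22156552]), 'tool_rot': array([ 1.55266858e-01,  9.87871976e-01, -1.01429180e-03, -3.64277361e-04]), 'ft_force': array([ 0.37280394, -0.84804083, -0.06960925]), 'moment': array([-0.02455509,  0.03341313,  0.03377547]), 'grip_force': 0.0, 'grip_width': 0.08671279981778314}
scene 383.55866178025946 383.55866178025946 283.49792505161855 213.12960713176048 [[-0.7171, 0.5797, -0.387, 0.9541], [0.6969, 0.6041, -0.3865, 0.3318], [0.0097, -0.5469, -0.8372, 0.8975], [0.0, 0.0, 0.0, 1.0]]
top 460.5880346408414 460.5880346408414 285.50117733243184 205.36219196152118 [[0.0035, -0.9858, 0.168, 0.3741], [-1.0, -0.0031, 0.0029, -0.0207], [-0.0024, -0.168, -0.9858, 1.3196], [0.0, 0.0, 0.0, 1.0]]
```

View pics/scene0.png

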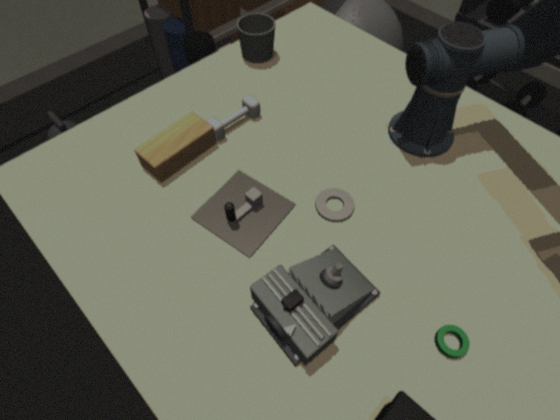

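View pics/top0.png

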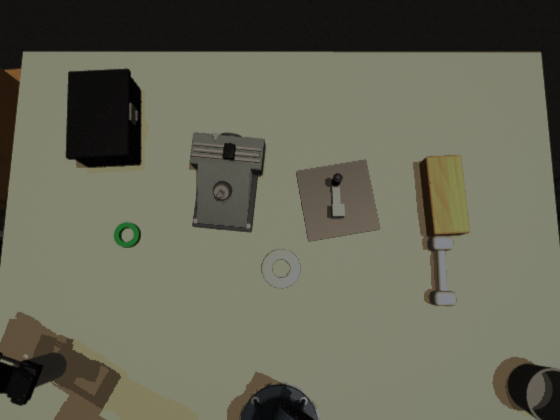

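Scene: crank on the pad (hub ≈(255,197), handle ≈(230,210)), unit with shaft ≈(335,272), carriage ≈(292,299). Top: hub ≈(338,210), handle ≈(337,179), shaft ≈(222,190). Next, enlarged crops.

Run:
```python
import cv2,numpy as np
t=cv2.imread("pics/top0.png");s=cv2.imread("pics/scene0.png")
a=cv2.resize(t[125:245,180:390],None,fx=3.8,fy=3.8,interpolation=cv2.INTER_CUBIC)[:,:800]
cv2.imwrite("pics/topc.png",np.clip(a*1.6,0,255).astype(np.uint8))
a=cv2.resize(s[165:365,185:385],None,fx=3,fy=3,interpolation=cv2.INTER_CUBIC)
cv2.imwrite("pics/scenec.png",np.clip(a*1.4,0,255).astype(np.uint8))
```

```text
(no output)
```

View pics/topc.png

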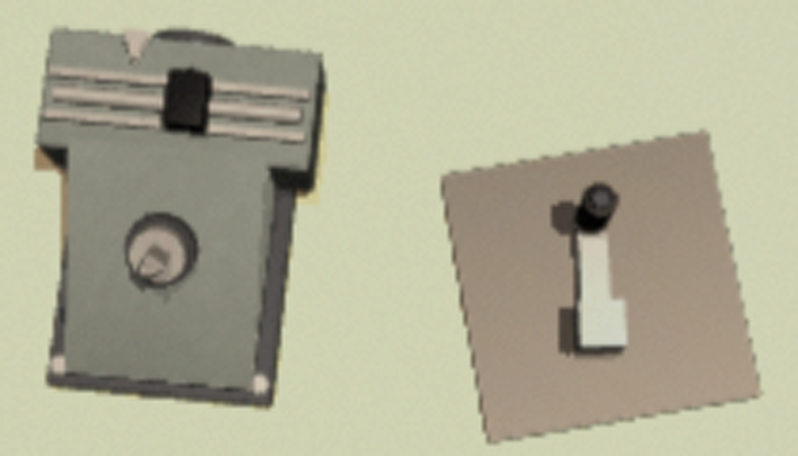

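View pics/scenec.png

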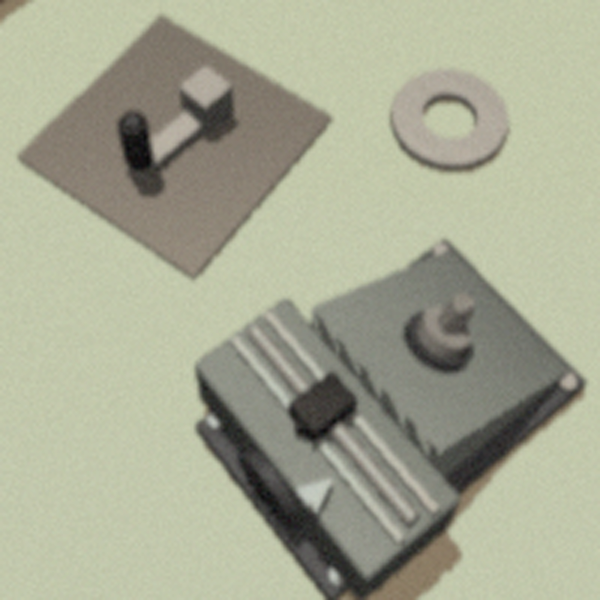

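```bash
cat > h.py <<'E'
import numpy as np
K={"scene":(383.5587,283.4979,213.1296,np.array([[-0.7171,0.5797,-0.387,0.9541],[0.6969,0.6041,-0.3865,0.3318],[0.0097,-0.5469,-0.8372,0.8975]])),
"top":(460.588,285.5012,205.3622,np.array([[0.0035,-0.9858,0.168,0.3741],[-1.0,-0.0031,0.0029,-0.0207],[-0.0024,-0.168,-0.9858,1.3196]]))}
def plane(n,uv,z):
    f,cx,cy,P=K[n]; d=P[:,:3]@np.array([(uv[0]-cx)/f,(uv[1]-cy)/f,1]); o=P[:,3]; return o+d*(z-o[2])/d[2]
def proj(n,p):
    f,cx,cy,P=K[n]; c=P[:,:3].T@(np.asarray(p)-P[:,3]); return np.round([f*c[0]/c[2]+cx,f*c[1]/c[2]+cy],1)
tc=lambda x,y:(180+(x+.5)/3.8-.5,125+(y+.5)/3.8-.5)
sc=lambda x,y:(185+(x+.5)/3-.5,165+(y+.5)/3-.5)
E
python3 - <<'E'
from h import *
np.set_printoptions(precision=4,suppress=True)
P=lambda l,z,n="top",c=tc:[plane(n,c(*p),z) for p in l]
L=P([(52,30),(324,52)],.09); print("ledge top",L,np.linalg.norm(L[0]-L[1]))
Ls=P([(287,300),(197,357)],.09,"scene",sc); print("ledge scene",Ls)
y=L[0]-L[1];y=y/np.linalg.norm(y);x=np.array([y[1],-y[0],0]);print("yaw",np.degrees(np.arctan2(x[1],x[0])))
o=(L[0]+L[1])/2-.165*x;o[2]=0;print("origin",o)
print("base corners(.018)",P([(48,385),(272,406)],.018))
z=np.array([0,0,1])*np.cos(np.pi/6)-x*.5
for s in (0,.034): 
    p=o+[0,0,.1]+z*s; a=proj("top",p);b=proj("scene",p);print("pred crop",(a-[180,125])*3.8,(b-[185,165])*3)
pad=P([(442,176),(708,131),(762,396),(490,443)],.006);print("pad",pad,np.mean(pad,0))
pads=P([(161,14),(331,120),(194,277),(19,157)],.006,"scene",sc);print(np.mean(pads,0))
print("hub top",P([(603.5,324)],.052),P([(207,88)],.052,"scene",sc))
print("handle top",P([(599,199)],.083),P([(133,120)],.083,"scene",sc))
print("pointer/mark",P([(136,60)],.104))
E
```

```text
ledge top [array([0.7886, 0.2403, 0.09  ]), array([0.7724, 0.0408, 0.09  ])] 0.20017852981092088
ledge scene [array([0.6853, 0.056 , 0.09  ]), array([0.7662, 0.043 , 0.09  ])]
yaw -4.649458101913138
origin [0.616 0.154 0.   ]
base corners(.018) [array([0.5357, 0.2483, 0.018 ]), array([0.5204, 0.0802, 0.018 ])]
pred crop [160.36 257.26] [442.5 320.4]
pred crop [152.   273.22] [463.8 290.4]
pad [array([ 0.7004, -0.0471,  0.006 ]), array([ 0.7368, -0.253 ,  0.006 ]), array([ 0.5305, -0.2884,  0.006 ]), array([ 0.4943, -0.0831,  0.006 ])] [ 0.6155 -0.1679  0.006 ]
[ 0.6159 -0.1636  0.006 ]
hub top [array([ 0.5778, -0.1645,  0.052 ])] [array([ 0.5785, -0.1593,  0.052 ])]
handle top [array([ 0.6644, -0.1592,  0.083 ])] [array([ 0.6605, -0.1598,  0.083 ])]
pointer/mark [array([0.7615, 0.1758, 0.104 ])]
```

Top crop: collar circle centre ≈(161,250), mark tip ≈(136,60), carriage ≈(188,100). Scene crop: shaft end ≈(463,300). Zoom on the shaft in both views, averaged over frames.

Run:
```python
from rig import viewer
import cv2,numpy as np
for n,(x,y) in (("top",(207,175)),("scene",(315,250))):
    m=np.mean([viewer.camera(n)["pixels"].astype(float) for _ in range(4)],0)
    np.save(f"pics/{n}.npy",m)
    c=m[y:y+34,x:x+34]; c=255*(c-c.min())/(c.max()-c.min())
    a=cv2.resize(c,(390,390),interpolation=cv2.INTER_CUBIC)
    b=a if n=="top" else np.hstack([b,a])
cv2.imwrite("pics/shaft.png",np.clip(b,0,255).astype(np.uint8))
```

```text
(no output)
```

View pics/shaft.png

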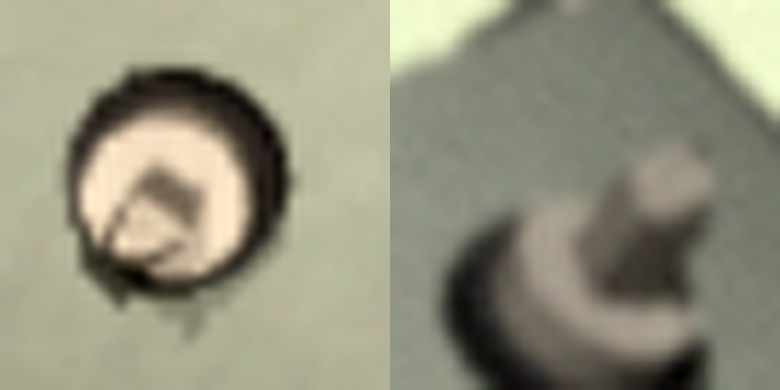

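The shaft's base on the collar face shows upper edge (155,163)→(203,190) in the left (top) panel; in the right panel (scene) the base corners are ≈(583,243), (605,290), (690,300).

Run:
```python
from h import *
np.set_printoptions(precision=4,suppress=True)
s=390/34
T=lambda x,y:(207+(x+.5)/s-.5,175+(y+.5)/s-.5)
S=lambda x,y:(315+(x-390+.5)/s-.5,250+(y+.5)/s-.5)
print("collar from top",plane("top",T(165,194),.1),"tip top",plane("top",T(140,232),.1294),"tip scene",plane("scene",S(675,180),.1294))
yaw=np.radians(-4.65);ux=np.array([np.cos(yaw),np.sin(yaw),0]);uy=np.array([-ux[1],ux[0],0]);z=np.array([0,0,np.cos(np.pi/6)])-.5*ux
cx=np.cross(uy,z);C=np.column_stack([cx,uy,z]);print("C",C)
o=np.array([.620,.155,.1])
def face(n,uv,h):
    f,a,b,P=K[n];d=P[:,:3]@np.array([(uv[0]-a)/f,(uv[1]-b)/f,1]);c=P[:,3]
    p=c+d*(((o+z*h-c)@z)/(d@z)); return (C.T@(p-o))*1000
for p in [(155,163),(203,190),(165,194)]: print("top",p,face("top",T(*p),0))
for p in [(583,243),(605,290),(690,300)]: print("scene base",p,face("scene",S(*p),0))
for p in [(632,170),(665,140),(712,165),(710,205),(665,220)]: print("scene end",p,face("scene",S(*p),.034),face("scene",S(*p),.024))
for p in [(105,245),(150,205),(195,235),(150,260)]: print("top end",p,face("top",T(*p),.034),face("top",T(*p),.024))
# winder outlines check
for a in (.616,.620): 
  for n in K: print(n,a,[proj(n,np.array([a,.155,0])+ux*X+uy*Y+[0,0,.09]).tolist() for X,Y in((.165,.1),(.165,-.1),(.075,-.1),(.075,.1))])
```

```text
collar from top [0.6195 0.1574 0.1   ] tip top [0.6047 0.1586 0.1294] tip scene [0.6057 0.1606 0.1294]
C [[ 0.8632  0.0811 -0.4984]
 [-0.0702  0.9967  0.0405]
 [ 0.5     0.      0.866 ]]
top (155, 163) [ 6.7687  4.9779 -0.    ]
top (203, 190) [ 1.0587 -6.5183  0.    ]
top (165, 194) [-0.7187  2.438   0.    ]
scene base (583, 243) [-5.7233 -5.6438 -0.    ]
scene base (605, 290) [-0.345   5.0987  0.    ]
scene base (690, 300) [-17.7205  15.1746   0.    ]
scene end (632, 170) [11.1868 -0.8486 34.    ] [-2.1554 -4.9536 24.    ]
scene end (665, 140) [-3.1742 -3.341  34.    ] [-16.8052  -7.4962  24.    ]
scene end (712, 165) [-8.3236  5.5715 34.    ] [-22.0582   1.5955  24.    ]
scene end (710, 205) [ 1.2916 12.5901 34.    ] [-12.2496   8.7553  24.    ]
scene end (665, 220) [14.8204 11.1051 34.    ] [ 1.5512  7.2404 24.    ]
top end (105, 245) [-2.3751 10.2487 34.    ] [-5.9989 12.0534 24.    ]
top end (150, 205) [ 8.2375  0.0914 34.    ] [ 4.7069  1.8068 24.    ]
top end (195, 235) [  1.8733 -10.4313  34.    ] [-1.7131 -8.8084 24.    ]
top end (150, 260) [-5.1175 -0.2083 34.    ] [-8.7654  1.5045 24.    ]
scene 0.616 [[307.2, 357.1], [248.0, 285.1], [279.2, 262.1], [339.2, 328.8]]
top 0.616 [[193.0, 132.5], [264.5, 138.3], [261.5, 169.7], [189.1, 163.8]]
scene 0.62 [[305.8, 358.6], [246.6, 286.3], [277.9, 263.1], [337.9, 330.1]]
top 0.62 [[193.0, 131.1], [264.5, 136.9], [261.5, 168.3], [189.2, 162.4]]
```

```bash
cat >> h.py <<'E'
from scipy.spatial.transform import Rotation as Ro
np.set_printoptions(precision=4,suppress=True)
yaw=np.radians(-4.65);ux=np.array([np.cos(yaw),np.sin(yaw),0]);uy=np.array([-ux[1],ux[0],0]);uz=np.array([0,0,np.cos(np.pi/6)])-.5*ux
C=np.column_stack([np.cross(uy,uz),uy,uz]); O=np.array([.620,.1575,.1])
F=np.diag([-1.,1,-1])
def Rz(d): return Ro.from_euler("z",d,degrees=True).as_matrix()
def flat(d): return Rz(d)@F          # crank yaw d on pad -> tool R
def onshaft(phi,h): return O+uz*h, C@Rz(phi)@F   # TCP h m out of the collar face
def go(p,R):
    from rig import status
    s=status.get_obs();Rc=Ro.from_quat(s["tool_rot"]).as_matrix()
    print("dpos",Rc.T@(np.asarray(p)-s["position"]),"drot",np.degrees(Ro.from_matrix(Rc.T@R).as_rotvec()),"q",s["q"],"t",s["time"])
E
python3 - <<'E'
from h import *
go([.578,-.162,.2],flat(2))
go([.578,-.162,.025],flat(2))
p=plane("top",tc(188,100),.115);m=plane("top",tc(136,60),.104);ms=plane("scene",sc(322,492),.104);cs=plane("scene",sc(323,400),.115)
print("short",(m-p)@uy,(ms-cs)@uy, "mark",(m-O)@uy,(ms-O)@uy)
E
```

```text
dpos [-0.5998 -0.6018  0.0226] drot [ -0.0053  -0.0015 -19.8622] q [ 1.0805  0.5275  1.4327 -0.      1.1814 -0.1785] t 0.5
dpos [-0.5999 -0.6018  0.1976] drot [ -0.0053  -0.0015 -19.8622] q [ 1.0805  0.5275  1.4327 -0.      1.1814 -0.1785] t 0.5
short 0.04226464911118701 0.047047354856351815 mark 0.02973938518702716 0.03686609892065174
```

>>> arm_command(delta_rot=[[0, 0, -20], [0, 0, -20], [0, 0, -20], [0, 0, -20], [0, 0, -20], [0, 0, -20], [0, 0, -20], [0, 0, -20], [0, 0, -20], [0, 0, -20], [0, 0, -20], [0, 0, -20]], delta_pos=[[-0.6, -0.602, 0.022], [-0.6, -0.602, 0.022], [-0.6, -0.602, 0.022], [-0.6, -0.602, 0.022], [-0.6, -0.602, 0.022], [-0.6, -0.602, 0.022], [-0.6, -0.602, 0.022], [-0.6, -0.602, 0.022], [-0.6, -0.602, 0.022], [-0.6, -0.602, 0.022], [-0.6, -0.602, 0.022], [-0.6, -0.602, 0.022]], gripper=[-1, -1, -1, -1, -1, -1, -1, -1, -1, -1, -1, -1])

```text
time: 1.5
position: [0.4192, 0.1487, 0.21]
tool_rot: [-0.019, 1.0, 0.0, 0.001]
ft_force: [1.1, 1.4, 0.1]
grip_width: 0.0873
grip_force: 0.0
```

```bash
python3 -c "
from h import *
go([.578,-.162,.2],flat(2))"
```

```text
dpos [-0.1471 -0.3164  0.0101] drot [0.0093 0.0622 0.1316] q [ 0.0887  0.3053  1.8819  0.0001  0.9533 -1.5194] t 1.5
```

>>> arm_command(delta_rot=[[0, 0, 0], [0, 0, 0], [0, 0, 0], [0, 0, 0], [0, 0, 0], [0, 0, 0], [0, 0, 0], [0, 0, 0], [0, 0, 0], [0, 0, 0], [0, 0, 0], [0, 0, 0]], delta_pos=[[-0.147, -0.316, 0.01], [-0.147, -0.316, 0.01], [-0.147, -0.316, 0.01], [-0.147, -0.316, 0.01], [-0.147, -0.316, 0.01], [-0.147, -0.316, 0.01], [-0.147, -0.316, 0.01], [-0.147, -0.316, 0.01], [-0.147, -0.316, 0.01], [-0.147, -0.316, 0.01], [-0.147, -0.316, 0.01], [-0.147, -0.316, 0.01]], gripper=[-1, -1, -1, -1, -1, -1, -1, -1, -1, -1, -1, -1])

```text
time: 2.5
position: [0.5761, -0.1586, 0.1993]
tool_rot: [-0.019, 1.0, 0.001, -0.001]
ft_force: [-0.6, -0.1, -0.6]
grip_width: 0.0871
grip_force: 0.0
```

```bash
python3 -c "
from h import *
go([.578,-.162,.027],flat(2))"
```

```text
dpos [-0.002  -0.0037  0.1723] drot [ 0.0774 -0.0926  0.1459] q [-0.4557  0.5182  1.5263  0.0005  1.0992 -2.0641] t 2.5
```

>>> arm_command(delta_rot=[[0, 0, 0], [0, 0, 0], [0, 0, 0], [0, 0, 0], [0, 0, 0], [0, 0, 0], [0, 0, 0], [0, 0, 0], [0, 0, 0], [0, 0, 0]], delta_pos=[[-0.001, -0.002, 0.03], [-0.001, -0.002, 0.06], [-0.001, -0.002, 0.09], [-0.001, -0.002, 0.12], [-0.001, -0.002, 0.15], [-0.001, -0.002, 0.165], [-0.001, -0.002, 0.171], [-0.001, -0.002, 0.171], [-0.001, -0.002, 0.171], [-0.001, -0.002, 0.171]], gripper=[-1, -1, -1, -1, -1, -1, -1, -1, -1, -1])

```text
time: 3.33
position: [0.5792, -0.1615, 0.0303]
tool_rot: [-0.019, 1.0, -0.001, 0.001]
ft_force: [0.4, 0.4, -0.2]
grip_width: 0.0871
grip_force: 0.0
```

```bash
python3 -c "
from h import *
go([.578,-.162,.027],flat(2))
from rig import viewer
import cv2
a=viewer.camera('top')['pixels'][130:240,290:390];b=viewer.camera('scene')['pixels'][160:270,200:300]
cv2.imwrite('pics/g1.png',cv2.resize(cv2.convertScaleAbs(cv2.hconcat([a,b]),alpha=1.5),None,fx=4,fy=4,interpolation=2))"
```

```text
dpos [ 0.0013 -0.0004  0.0033] drot [-0.0768  0.1453  0.1832] q [-0.4576  0.7617  1.6277  0.      0.7494 -2.0665] t 3.3333
```

View pics/g1.png

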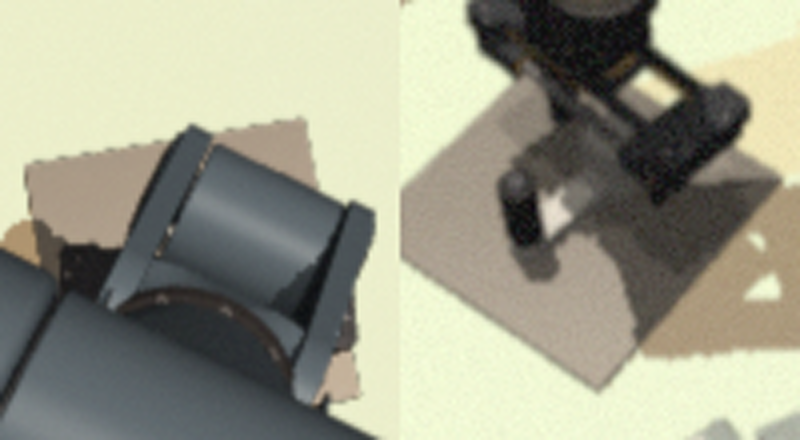

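Fingers straddle the hub; in the right panel the handle at ≈(520,210) stands clear. Lower 3 mm and close.

>>> arm_command(delta_rot=[[0, 0, 0], [0, 0, 0], [0, 0, 0], [0, 0, 0], [0, 0, 0], [0, 0, 0], [0, 0, 0], [0, 0, 0], [0, 0, 0]], delta_pos=[[0.001, 0, 0.003], [0.001, 0, 0.003], [0.001, 0, 0.003], [0.001, 0, 0.003], [0.001, 0, 0.003], [0.001, 0, 0.003], [0.001, 0, 0.003], [0.001, 0, 0.003], [0.001, 0, 0.003]], gripper=[-1, 0, 1, 1, 1, 1, 1, 1, 1], grip_force=45)

```text
time: 4.18
position: [0.5772, -0.1617, 0.0256]
tool_rot: [-0.019, 1.0, -0.0, 0.0]
ft_force: [-0.0, -0.5, -0.8]
grip_width: 0.042
grip_force: 0.0
```

```bash
python3 -c "
from h import *
from rig import status
o=status.get_obs();print(o['position'],o['grip_width'],o['grip_force'],o['ft_force'])
go([.578,-.162,.22],flat(2))
"
```

```text
[ 0.5772 -0.1617  0.0256] 0.04203996679143244 0.0 [-0.0177 -0.5063 -0.7517]
dpos [-0.0008 -0.0003 -0.1944] drot [-0.0012  0.0011  0.1335] q [-0.4594  0.7684  1.6317 -0.      0.7415 -2.0674] t 4.1833
```

Still closing; wait, then lift.

>>> arm_command(delta_rot=[[0, 0, 0], [0, 0, 0], [0, 0, 0], [0, 0, 0], [0, 0, 0], [0, 0, 0], [0, 0, 0], [0, 0, 0], [0, 0, 0], [0, 0, 0]], delta_pos=[[0, 0, 0], [0, 0, 0], [0, 0, 0], [0, 0, 0], [0, 0, 0], [0, 0, -0.01], [0, 0, -0.02], [0, 0, -0.03], [0, 0, -0.03], [0, 0, -0.03]], gripper=[1, 1, 1, 1, 1, 1, 1, 1, 1, 1], grip_force=45)

```text
time: 5.02
position: [0.578, -0.1619, 0.0569]
tool_rot: [-0.019, 1.0, -0.001, 0.001]
ft_force: [-0.6, -1.0, -3.4]
grip_width: 0.034
grip_force: 45.0
```

```bash
python3 -c "
from h import *
p,R=onshaft(63,.11)
go([.5,-.08,.26],R); go(p,R); print(p)
"
```

```text
dpos [ 0.0744  0.0846 -0.2033] drot [ 17.7335 -25.516  -54.8755] q [-0.4592  0.7185  1.6216  0.      0.799  -2.0674] t 5.0167
dpos [ 0.0004  0.324  -0.1387] drot [ 17.7335 -25.516  -54.8755] q [-0.4592  0.7185  1.6216  0.      0.799  -2.0674] t 5.0167
[0.5652 0.162  0.1953]
```

```bash
python3 -c "
from h import *
p,R=onshaft(-27,.11)
go([.5,-.08,.26],R); go(p,R); print(p)
"
```

```text
dpos [ 0.0744  0.0846 -0.2033] drot [ -5.3652 -29.8159  33.0269] q [-0.4592  0.7185  1.6216  0.      0.799  -2.0674] t 5.0167
dpos [ 0.0004  0.324  -0.1387] drot [ -5.3652 -29.8159  33.0269] q [-0.4592  0.7185  1.6216  0.      0.799  -2.0674] t 5.0167
[0.5652 0.162  0.1953]
```

>>> arm_command(delta_rot=[[0, 0, 0], [-0.6, -3.3, 3.7], [-1.2, -6.6, 7.3], [-1.8, -9.9, 11], [-2.4, -13.2, 14.6], [-3, -16.5, 18.3], [-3.6, -19.8, 22], [-4.2, -23.1, 25.6], [-4.8, -26.4, 29.3], [-5.4, -29.8, 33], [-5.4, -29.8, 33], [-5.4, -29.8, 33]], delta_pos=[[0, 0, -0.025], [0.008, 0.01, -0.05], [0.016, 0.019, -0.08], [0.025, 0.028, -0.11], [0.033, 0.038, -0.14], [0.041, 0.047, -0.17], [0.05, 0.056, -0.19], [0.058, 0.066, -0.2], [0.066, 0.075, -0.203], [0.074, 0.085, -0.203], [0.074, 0.085, -0.203], [0.074, 0.085, -0.203]], gripper=[1, 1, 1, 1, 1, 1, 1, 1, 1, 1, 1, 1])

```text
time: 6.02
position: [0.4975, -0.0777, 0.2576]
tool_rot: [0.263, 0.93, 0.051, 0.25]
ft_force: [0.7, -0.7, -3.7]
grip_width: 0.0337
grip_force: 45.0
```

```bash
python3 -c "
from h import *
p,R=onshaft(-27,.09)
go(p,R); print(p)
"
```

```text
dpos [0.1007 0.2225 0.0988] drot [ 0.0155 -0.431   0.0279] q [-0.5091  0.1656  2.0685  0.4713  0.477  -1.903 ] t 6.0167
[0.5751 0.1611 0.1779]
```

>>> arm_command(delta_rot=[[0, 0, 0], [0, 0, 0], [0, 0, 0], [0, 0, 0], [0, 0, 0], [0, 0, 0], [0, 0, 0], [0, 0, 0], [0, 0, 0], [0, 0, 0], [0, 0, 0], [0, 0, 0]], delta_pos=[[0.012, 0.027, 0.005], [0.025, 0.055, 0.01], [0.037, 0.082, 0.02], [0.05, 0.11, 0.03], [0.062, 0.137, 0.045], [0.075, 0.166, 0.06], [0.087, 0.195, 0.08], [0.095, 0.21, 0.09], [0.1, 0.222, 0.098], [0.1, 0.222, 0.098], [0.1, 0.222, 0.098], [0.1, 0.222, 0.098]], gripper=[1, 1, 1, 1, 1, 1, 1, 1, 1, 1, 1, 1])

```text
time: 7.02
position: [0.5786, 0.1577, 0.1796]
tool_rot: [0.264, 0.93, 0.05, 0.252]
ft_force: [0.2, 0.7, -3.4]
grip_width: 0.0336
grip_force: 45.0
```

```bash
python3 -c "
from h import *
p,R=onshaft(-27,.09)
go(p,R)
from rig import viewer,status
import cv2
s=status.get_obs();tp=s['position'];T=Ro.from_quat(s['tool_rot']).as_matrix()
pt=viewer.camera('top')['pixels'];ps=viewer.camera('scene')['pixels']
# predicted pixels
hub=tp-T[:,2]*.0264*-0 
for nm,q in (('tip',O+uz*.034),('collar',O),('underside c',tp+T[:,2]*.0196),('handle top',tp+T[:,2]*(.0196-.077)-T[:,0]*.085),('handle bottom',tp+T[:,2]*(.0196-.017)-T[:,0]*.085)): print(nm,q,proj('top',q),proj('scene',q))
a=pt[130:240,170:290];b=ps[215:325,280:400]
cv2.imwrite('pics/g2.png',cv2.resize(cv2.convertScaleAbs(cv2.hconcat([a,b]),alpha=1.6),(792,363),interpolation=2))"
```

```text
dpos [ 0.005   0.0009 -0.0004] drot [-0.053  -0.1871 -0.0245] q [ 0.1346  0.4467  1.9209 -0.3875  0.2837 -0.5378] t 7.0167
tip [0.6031 0.1589 0.1294] [218.7 195.4] [339.6 264. ]
collar [0.62   0.1575 0.1   ] [220.9 191.3] [332.5 274. ]
underside c [0.5884 0.157  0.1626] [217.4 198.6] [345.5 252.3]
handle top [0.6126 0.1162 0.267 ] [228.5 180.3] [329.2 221.7]
handle bottom [0.6423 0.1138 0.2149] [232.3 173.2] [315.6 243.2]
```

View pics/g2.png

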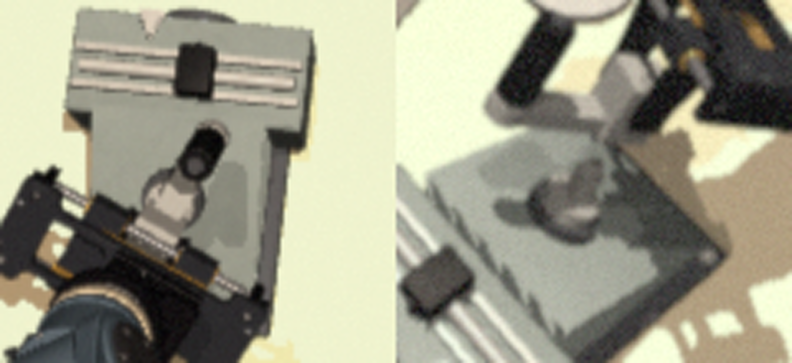

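Handle and hub appear within ≈2 px of prediction; shaft tip at scene ≈(339,265) agrees with the estimate. Correct 5 mm and approach the tip.

>>> arm_command(delta_rot=[[0, 0, 0], [0, 0, 0], [0, 0, 0], [0, 0, 0], [0, 0, 0], [0, 0, 0], [0, 0, 0]], delta_pos=[[0.003, 0.001, 0], [0.003, 0.001, 0], [0.003, 0.001, 0.01], [0.003, 0.001, 0.02], [0.003, 0.001, 0.03], [0.003, 0.001, 0.033], [0.003, 0.001, 0.033]], gripper=[1, 1, 1, 1, 1, 1, 1])

```text
time: 7.7
position: [0.5931, 0.159, 0.1485]
tool_rot: [0.264, 0.93, 0.05, 0.252]
ft_force: [-0.1, -0.1, -3.0]
grip_width: 0.0338
grip_force: 45.0
```

```bash
python3 -c "
from h import *
p,R=onshaft(-27,.0196)
go(p,R)"
```

```text
dpos [0.001  0.0002 0.0358] drot [-0.0779 -0.255  -0.0187] q [ 0.1329  0.5187  1.9113 -0.4821  0.2275 -0.4412] t 7.7
```

Underside is at the tip plane. Insert gently.

>>> arm_command(delta_rot=[[0, 0, 0], [0, 0, 0], [0, 0, 0], [0, 0, 0], [0, 0, 0], [0, 0, 0]], delta_pos=[[0.001, 0, 0.003], [0.001, 0, 0.006], [0.001, 0, 0.009], [0.001, 0, 0.012], [0.001, 0, 0.013], [0.001, 0, 0.013]], gripper=[1, 1, 1, 1, 1, 1])

```text
time: 8.2
position: [0.5965, 0.1596, 0.1368]
tool_rot: [0.263, 0.93, 0.05, 0.251]
ft_force: [-2.9, 2.6, -8.0]
grip_width: 0.0337
grip_force: 45.0
```

```bash
python3 -c "
from h import *
p,R=onshaft(-27,.0196)
go(p,R)
from rig import status
s=status.get_obs();print(C.T@s['ft_force'],s['moment'])"
```

```text
dpos [-0.002   0.0008  0.0241] drot [-0.1422 -0.3707  0.0088] q [ 0.1329  0.5437  1.9095 -0.5265  0.209  -0.3959] t 8.2
[-6.6295  2.3167 -5.3674] [0.6485 1.535  0.2304]
```

>>> arm_command(delta_rot=[[0, 0, 0], [0, 0, 0], [0, 0, 0], [0, 0, 0], [0, 0, 0], [0, 0, 0]], delta_pos=[[0.001, 0, 0], [0.002, 0, 0], [0.002, 0, 0.003], [0.002, 0, 0.006], [0.002, 0, 0.007], [0.002, 0, 0.007]], gripper=[1, 1, 1, 1, 1, 1])

```text
time: 8.7
position: [0.6001, 0.1603, 0.1307]
tool_rot: [0.263, 0.93, 0.05, 0.252]
ft_force: [-3.3, 2.2, -5.9]
grip_width: 0.0336
grip_force: 45.0
```

```bash
cat >> h.py <<'E'
def st(h=.0196,phi=-27):
    from rig import status
    p,R=onshaft(phi,h);go(p,R);s=status.get_obs();T=Ro.from_quat(s["tool_rot"]).as_matrix()
    print("F tool",T.T@(s["ft_force"]-[0,0,-3.2]),"M tool",T.T@s["moment"])
E
python3 -c "
from h import *
st()"
```

```text
dpos [-0.0024 -0.0001  0.0171] drot [-0.0335 -0.2375 -0.0142] q [ 0.1333  0.5586  1.9069 -0.5655  0.196  -0.3556] t 8.7
F tool [ 4.7288 -0.2989  0.597 ] M tool [ 0.3399  1.6284 -0.0345]
```

>>> arm_command(delta_rot=[[0, 0, 0], [0, 0, 0], [0, 0, 0], [0, 0, 0], [0, 0, 0], [0, 0, 0], [0, 0, 0]], delta_pos=[[0.001, 0, 0.002], [0.002, 0, 0.005], [0.002, 0, 0.008], [0.002, 0, 0.011], [0.002, 0, 0.013], [0.002, 0, 0.014], [0.002, 0, 0.014]], gripper=[1, 1, 1, 1, 1, 1, 1])

```text
time: 9.28
position: [0.6068, 0.1602, 0.1182]
tool_rot: [0.264, 0.93, 0.05, 0.253]
ft_force: [-0.8, -5.3, -6.4]
grip_width: 0.0336
grip_force: 45.0
```

```bash
python3 -c "
from h import *
st()"
```

```text
dpos [-0.003  -0.0003  0.0028] drot [-0.0199 -0.1495 -0.0351] q [ 0.1317  0.5881  1.8998 -0.637   0.1763 -0.2841] t 9.2833
F tool [-0.7196 -5.6223  2.6407] M tool [1.0377 0.4533 0.0273]
```

>>> arm_command(delta_rot=[[0, 0, 0], [0, 0, 0], [0, 0, 0], [0, 0, 0], [0, 0, 0]], delta_pos=[[0, -0.001, 0.001], [0, -0.002, 0.002], [0, -0.002, 0.003], [0, -0.002, 0.004], [0, -0.002, 0.004]], gripper=[1, 1, 1, 1, 1])

```text
time: 9.7
position: [0.6073, 0.1599, 0.1172]
tool_rot: [0.263, 0.929, 0.052, 0.254]
ft_force: [-11.1, 1.7, 14.0]
grip_width: 0.0342
grip_force: 45.0
```

```bash
python3 -c "
from h import *
st()"
```

```text
dpos [-0.0029 -0.0001  0.0017] drot [ 0.229  -0.0045  0.0335] q [ 0.1297  0.5905  1.9031 -0.6606  0.1661 -0.2632] t 9.7
F tool [  1.3506   0.2885 -20.4879] M tool [ 0.7484  0.6053 -0.0444]
```

Seated (20 N axial stop). Relieve and start winding (positive about tool z = clockwise), in segments.

>>> arm_command(delta_rot=[[0, 0, 0], [0, 0, 5], [0, 0, 10], [0, 0, 15], [0, 0, 20], [0, 0, 25], [0, 0, 30], [0, 0, 35], [0, 0, 40], [0, 0, 45], [0, 0, 45]], delta_pos=[[0, 0, -0.002], [0, 0, -0.002], [0, 0, -0.002], [0, 0, -0.002], [0, 0, -0.002], [0, 0, -0.002], [0, 0, -0.002], [0, 0, -0.002], [0, 0, -0.002], [0, 0, -0.002], [0, 0, -0.002]], gripper=[1, 1, 1, 1, 1, 1, 1, 1, 1, 1, 1], grip_force=55)

```text
time: 10.62
position: [0.6069, 0.1598, 0.117]
tool_rot: [0.599, 0.758, 0.145, 0.214]
ft_force: [-4.2, 1.0, 2.7]
grip_width: 0.0336
grip_force: 55.0
```

```bash
cat >> h.py <<'E'
def car():
    "carriage pixel centroid in both views -> distance short of mark along unit y"
    from rig import viewer
    import cv2
    r=[]
    for n,(x,y,w,h) in (("top",(190,135,76,32)),("scene",(255,265,75,90))):
        m=np.max(viewer.camera(n)["pixels"][y:y+h,x:x+w],2);b=(m<45).astype(np.uint8)
        k,l,s,c=cv2.connectedComponentsWithStats(b)
        for j in range(1,k):
            if s[j,4]>60: r.append((n,s[j,4],np.round(c[j]+[x,y],1).tolist(),round(1000*float((plane(n,c[j]+[x,y],.107)-O)@uy),1)))
    print(r)
E
python3 -c "
from h import *
st(phi=-72);car()"
```

```text
dpos [-0.0021  0.0025  0.0018] drot [ 0.0529 -0.1829  0.0117] q [ 0.1296  0.5903  1.9029 -0.6517  0.1678  0.5137] t 10.6167
F tool [ 0.9006 -0.4861 -7.2727] M tool [ 0.7563  0.2666 -0.185 ]
[('top', np.int32(180), [227.7, 151.5], -7.5), ('scene', np.int32(392), [277.5, 330.3], 21.2), ('scene', np.int32(91), [293.0, 306.4], 2.8)]
```

>>> arm_command(delta_rot=[[0, 0, 7], [0, 0, 14], [0, 0, 21], [0, 0, 28], [0, 0, 35], [0, 0, 42], [0, 0, 49], [0, 0, 56], [0, 0, 63], [0, 0, 70], [0, 0, 75], [0, 0, 75]], delta_pos=[[0, 0, 0], [0, 0, 0], [0, 0, 0], [0, 0, 0], [0, 0, 0], [0, 0, 0], [0, 0, 0], [0, 0, 0], [0, 0, 0], [0, 0, 0], [0, 0, 0], [0, 0, 0]], gripper=[1, 1, 1, 1, 1, 1, 1, 1, 1, 1, 1, 1])

```text
time: 11.72
position: [0.6071, 0.1596, 0.1172]
tool_rot: [0.936, 0.237, 0.246, 0.082]
ft_force: [-4.7, 2.1, 4.7]
grip_width: 0.0338
grip_force: 55.0
```

```bash
python3 -c "
from h import *
st(phi=-147);car()
import cv2
m=np.load('pics/top.npy').max(2)[135:167,190:266];k,l,s,c=cv2.connectedComponentsWithStats((m<45).astype(np.uint8))
for j in range(1,k):
  if s[j,4]>30: print('start',s[j,4],c[j]+[190,135],(plane('top',c[j]+[190,135],.107)-O)@uy)
"
```

```text
dpos [0.0017 0.0024 0.0018] drot [-0.1435 -0.1071  0.0568] q [ 0.1293  0.5902  1.9025 -0.6515  0.1681  1.8213] t 11.7167
F tool [ 0.709  -1.64   -9.2801] M tool [ 0.3064 -0.5967 -0.2099]
[('top', np.int32(183), [223.9, 151.0], 2.7), ('scene', np.int32(387), [277.4, 330.1], 20.8), ('scene', np.int32(91), [295.9, 310.1], 12.9)]
start 198 [228.6818 151.4242] -0.01028737882620335
```

>>> arm_command(delta_rot=[[0, 0, 7], [0, 0, 14], [0, 0, 21], [0, 0, 28], [0, 0, 35], [0, 0, 42], [0, 0, 49], [0, 0, 50], [0, 0, 50], [0, 0, 50], [0, 0, 50], [0, 0, 50]], delta_pos=[[0, 0, 0], [0, 0, 0], [0, 0, 0], [0, 0, 0], [0, 0, 0], [0, 0, 0], [0, 0, 0], [0, 0, 0], [0, 0, 0], [0, 0, 0], [0, 0, 0], [0, 0, 0]], gripper=[1, 1, 1, 1, 1, 1, 1, 1, -0.5, -0.5, -0.5, -0.5])

```text
time: 12.82
position: [0.6071, 0.1588, 0.1163]
tool_rot: [0.949, -0.181, 0.257, -0.029]
ft_force: [-0.3, -0.6, 1.3]
grip_width: 0.0528
grip_force: 0.0
```

```bash
python3 -c "
from h import *
st(phi=-197);car()
"
```

```text
dpos [ 0.003  -0.0006  0.001 ] drot [-0.0714  0.1113  0.0078] q [ 0.1282  0.5916  1.9021 -0.6509  0.1691  2.6935] t 12.8167
F tool [ 2.1362  0.0349 -4.061 ] M tool [-0.1233 -0.4471 -0.0292]
[('top', np.int32(181), [221.4, 150.8], 9.7), ('scene', np.int32(387), [277.6, 330.4], 21.4), ('scene', np.int32(91), [298.1, 312.5], 19.7)]
```

>>> arm_command(delta_rot=[[0, 0, 0], [0, 0, 0], [0, 0, -7], [0, 0, -14], [0, 0, -21], [0, 0, -28], [0, 0, -35], [0, 0, -42], [0, 0, -49], [0, 0, -56], [0, 0, -63], [0, 0, -70]], delta_pos=[[0, 0, 0], [0, 0, -0.003], [0, 0, -0.003], [0, 0, -0.003], [0, 0, -0.003], [0, 0, -0.003], [0, 0, -0.003], [0, 0, -0.003], [0, 0, -0.003], [0, 0, -0.003], [0, 0, -0.003], [0, 0, -0.003]], gripper=[-0.6, -0.6, -0.6, -0.6, -0.6, -0.6, -0.6, -0.6, -0.6, -0.6, -0.6, -0.6])

```text
time: 13.92
position: [0.6048, 0.159, 0.119]
tool_rot: [0.88, 0.399, 0.226, 0.124]
ft_force: [0.3, 0.4, 0.4]
grip_width: 0.0696
grip_force: 0.0
```

>>> arm_command(delta_rot=[[0, 0, -7], [0, 0, -14], [0, 0, -21], [0, 0, -28], [0, 0, -35], [0, 0, -42], [0, 0, -49], [0, 0, -56], [0, 0, -63], [0, 0, -70], [0, 0, -77], [0, 0, -82]], delta_pos=[[0, 0, 0], [0, 0, 0], [0, 0, 0], [0, 0, 0], [0, 0, 0], [0, 0, 0], [0, 0, 0], [0, 0, 0], [0, 0, 0], [0, 0, 0], [0, 0, 0], [0, 0, 0]], gripper=[-0.6, -0.6, -0.6, -0.6, -0.6, -0.6, -0.6, -0.6, -0.6, -0.6, -0.6, -0.6])

```text
time: 14.92
position: [0.6048, 0.159, 0.119]
tool_rot: [0.403, 0.878, 0.089, 0.242]
ft_force: [-0.5, 0.6, 1.0]
grip_width: 0.0697
grip_force: 0.0
```

```bash
python3 -c "
from h import *
st(phi=-17)
from rig import viewer,status
import cv2
print(status.get_obs()['grip_width'])
pt=viewer.camera('top')['pixels'];ps=viewer.camera('scene')['pixels']
a=pt[130:240,170:290];b=ps[235:345,255:375]
cv2.imwrite('pics/g3.png',cv2.resize(cv2.convertScaleAbs(cv2.hconcat([a,b]),alpha=1.6),(792,363),interpolation=2))"
```

```text
dpos [-0.0029  0.0024  0.0045] drot [  0.0081  -0.162  -27.6826] q [ 0.1294  0.5847  1.9052 -0.6373  0.1732  0.0224] t 14.9167
F tool [-0.8041  1.5525 -3.9382] M tool [ 0.2558  0.2032 -0.0276]
0.0696700412674381
```

View pics/g3.png

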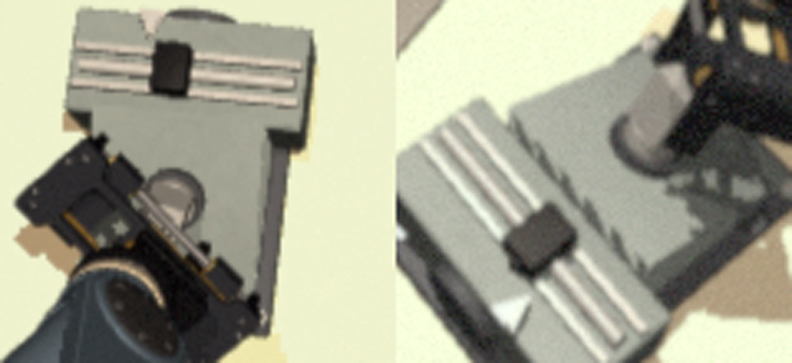

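Hub still seated on the shaft (scene panel ≈(650,120)); the carriage ≈20 mm nearer the mark. Finish the back-turn, regrip.

>>> arm_command(delta_rot=[[0, 0, -7], [0, 0, -14], [0, 0, -21], [0, 0, -27.7], [0, 0, -27.7], [0, 0, -27.7], [0, 0, -27.7], [0, 0, -27.7], [0, 0, -27.7], [0, 0, -27.7], [0, 0, -27.7], [0, 0, -27.7]], delta_pos=[[0, 0, 0], [0, 0, 0], [0, 0, 0], [-0.001, 0, 0.003], [-0.001, 0, 0.003], [-0.001, 0, 0.003], [-0.001, 0, 0.003], [-0.001, 0, 0.003], [-0.001, 0, 0.003], [-0.001, 0, 0.003], [-0.001, 0, 0.003], [-0.001, 0, 0.003]], gripper=[-0.6, -0.6, -0.6, 1, 1, 1, 1, 1, 1, 1, 1, 1], grip_force=55)

```text
time: 16.02
position: [0.6074, 0.1593, 0.117]
tool_rot: [0.183, 0.948, 0.03, 0.257]
ft_force: [0.6, 5.5, 0.6]
grip_width: 0.034
grip_force: 54.6
```

```bash
python3 -c "
from h import *
st(phi=-17);car()"
```

```text
dpos [-0.0026 -0.      0.0015] drot [ 0.1967 -0.0879 -0.2746] q [ 0.1282  0.5905  1.902  -0.643   0.1678 -0.4512] t 16.0167
F tool [-0.3095  5.9065 -3.2303] M tool [-0.7831  0.587  -0.1405]
[('top', np.int32(182), [221.4, 150.7], 9.7), ('scene', np.int32(387), [277.7, 330.6], 21.8), ('scene', np.int32(87), [297.9, 312.7], 19.7)]
```

>>> arm_command(delta_rot=[[0, 0, 7], [0, 0, 14], [0, 0, 21], [0, 0, 28], [0, 0, 35], [0, 0, 42], [0, 0, 49], [0, 0, 56], [0, 0, 63], [0, 0, 70], [0, 0, 75], [0, 0, 75]], delta_pos=[[0, 0, 0], [0, 0, 0], [0, 0, 0], [0, 0, 0], [0, 0, 0], [0, 0, 0], [0, 0, 0], [0, 0, 0], [0, 0, 0], [0, 0, 0], [0, 0, 0], [0, 0, 0]], gripper=[1, 1, 1, 1, 1, 1, 1, 1, 1, 1, 1, 1])

```text
time: 17.12
position: [0.6071, 0.159, 0.1168]
tool_rot: [0.723, 0.641, 0.18, 0.185]
ft_force: [0.7, 6.4, 0.1]
grip_width: 0.0336
grip_force: 54.7
```

>>> arm_command(delta_rot=[[0, 0, 7], [0, 0, 14], [0, 0, 21], [0, 0, 28], [0, 0, 35], [0, 0, 42], [0, 0, 49], [0, 0, 55], [0, 0, 55], [0, 0, 55]], delta_pos=[[0, 0, 0], [0, 0, 0], [0, 0, 0], [0, 0, 0], [0, 0, 0], [0, 0, 0], [0, 0, 0], [0, 0, 0], [0, 0, 0], [0, 0, 0]], gripper=[1, 1, 1, 1, 1, 1, 1, 1, 1, 1])

```text
time: 17.95
position: [0.6067, 0.1591, 0.1166]
tool_rot: [0.937, 0.236, 0.245, 0.082]
ft_force: [-1.7, 5.4, 0.8]
grip_width: 0.0334
grip_force: 54.6
```

```bash
python3 -c "
from h import *
st(phi=-147);car()
from rig import viewer
import cv2
pt=np.mean([viewer.camera('top')['pixels'].astype(float) for _ in range(3)],0);ps=np.mean([viewer.camera('scene')['pixels'].astype(float) for _ in range(3)],0)
a=pt[125:175,190:240];b=ps[285:345,265:325]
a=cv2.resize(a,(390,390),interpolation=2);b=cv2.resize(b,(390,390),interpolation=2)
cv2.imwrite('pics/g4.png',np.clip(cv2.hconcat([a,b])*1.6,0,255).astype(np.uint8))"
```

```text
dpos [0.0025 0.0022 0.0015] drot [-0.2062  0.0031 -0.14  ] q [ 0.1281  0.5907  1.9028 -0.6427  0.1686  1.8152] t 17.95
F tool [ 2.9439 -4.4118 -4.4969] M tool [ 0.9303  0.0253 -0.2108]
[('top', np.int32(182), [215.0, 150.1], 27.3), ('scene', np.int32(380), [277.4, 330.4], 21.2), ('scene', np.int32(90), [303.2, 319.2], 37.3)]
```

View pics/g4.png

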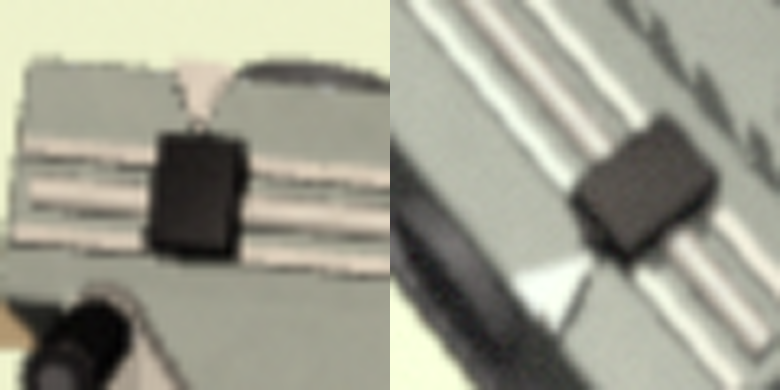

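The mark tip is at left panel (198,128) and the carriage face centre ≈(196,195); in the right panel (597,257) and ≈(645,184). Compute the remainder.

```bash
python3 -c "
from h import *
t=lambda x,y:(190+(x+.5)/7.8-.5,125+(y+.5)/7.8-.5)
s=lambda x,y:(265+(x-390+.5)/6.5-.5,285+(y+.5)/6.5-.5)
f=lambda p:np.array([(p-O)@ux,(p-O)@uy])
print('top car',f(plane('top',t(196,195),.115)),'mark',[f(plane('top',t(198,128),z)) for z in(.09,.104)])
print('scene car',f(plane('scene',s(645,184),.115)),'mark',[f(plane('scene',s(597,257),z)) for z in(.09,.104)])
"
```

```text
top car [0.1104 0.0268] mark [array([0.1421, 0.0335]), array([0.1378, 0.0309])]
scene car [0.1129 0.0297] mark [array([0.1344, 0.0326]), array([0.1376, 0.0355])]
```

>>> arm_command(delta_rot=[[0, 0, 6], [0, 0, 12], [0, 0, 18], [0, 0, 24], [0, 0, 30], [0, 0, 34], [0, 0, 34], [0, 0, 34], [0, 0, 34], [0, 0, 34]], delta_pos=[[0, 0, 0], [0, 0, 0], [0, 0, 0], [0, 0, 0], [0, 0, 0], [0, 0, 0], [0, 0, 0.001], [0, 0, 0.002], [0, 0, 0.003], [0, 0, 0.003]], gripper=[1, 1, 1, 1, 1, 1, 1, 1, 1, 1])

```text
time: 19.18
position: [0.6067, 0.1594, 0.1164]
tool_rot: [0.965, -0.048, 0.259, 0.006]
ft_force: [-14.6, 7.2, 19.9]
grip_width: 0.0336
grip_force: 54.7
```

```bash
python3 -c "
from h import *
st(phi=-181);car()
from rig import viewer
import cv2
pt=np.mean([viewer.camera('top')['pixels'].astype(float) for _ in range(3)],0);ps=np.mean([viewer.camera('scene')['pixels'].astype(float) for _ in range(3)],0)
a=pt[125:175,190:240];b=ps[285:345,265:325]
a=cv2.resize(a,(390,390),interpolation=2);b=cv2.resize(b,(390,390),interpolation=2)
cv2.imwrite('pics/g5.png',np.clip(cv2.hconcat([a,b])*1.6,0,255).astype(np.uint8))"
```

```text
dpos [0.0035 0.0008 0.0013] drot [-0.1934  0.0189 -0.075 ] q [ 0.1288  0.5913  1.9039 -0.6563  0.1661  2.4217] t 19.1833
F tool [ -1.6593  -6.0522 -27.4958] M tool [ 0.7537 -0.8031 -0.2415]
[('top', np.int32(182), [213.2, 149.8], 32.3), ('top', np.int32(71), [219.2, 163.3], 11.8), ('scene', np.int32(256), [319.4, 274.4], -16.0), ('scene', np.int32(383), [277.7, 330.5], 21.8), ('scene', np.int32(88), [304.7, 321.1], 42.2)]
```

View pics/g5.png

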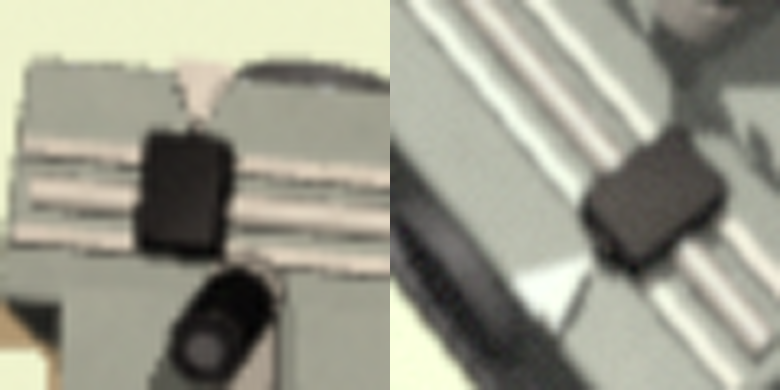

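Pointer is opposite the mark in both panels (carriage ≈(184,193) left, ≈(655,198) right; estimate within ~1 mm). Lift off along the axis.

>>> arm_command(delta_rot=[[0, 0, 0], [0, 0, 0], [0, 0, 0], [0, 0, 0], [0, 0, 0], [0, 0, 0], [0, 0, 0], [0, 0, 0], [0, 0, 0], [0, 0, 0]], delta_pos=[[0, 0, -0.005], [0, 0, -0.01], [0, 0, -0.018], [0, 0, -0.028], [0, 0, -0.04], [0, 0, -0.055], [0, 0, -0.075], [0, 0, -0.095], [0, 0, -0.105], [0, 0, -0.105]], gripper=[1, 1, 1, 1, 1, 1, 1, 1, 1, 1])

```text
time: 20.42
position: [0.555, 0.1617, 0.2059]
tool_rot: [0.965, -0.05, 0.257, 0.007]
ft_force: [0.9, 0.2, -3.0]
grip_width: 0.0336
grip_force: 54.6
```

```bash
python3 -c "
from h import *
st(phi=-181,h=.12);car()
go([.5,-.05,.24],flat(-180));go([.573,-.166,.1],flat(-180))"
```

```text
dpos [ 0.0034 -0.0011  0.0043] drot [-0.0405  0.1681 -0.2915] q [ 0.1513  0.3759  1.9437 -0.3564  0.3324  2.1343] t 20.4167
F tool [ 0.8307 -0.2824  0.2778] M tool [-0.0718 -0.7983 -0.0031]
[('top', np.int32(184), [213.2, 149.9], 32.2), ('scene', np.int32(403), [277.6, 330.4], 21.5), ('scene', np.int32(93), [304.8, 320.8], 42.0)]
dpos [-0.0108  0.2158 -0.05  ] drot [  0.8374 -29.7756  -5.8069] q [ 0.1509  0.3794  1.9429 -0.3574  0.3308  2.1354] t 20.5167
dpos [-0.0065  0.3255  0.1122] drot [  0.8374 -29.7756  -5.8069] q [ 0.1509  0.3794  1.9429 -0.3574  0.3308  2.1354] t 20.5167
```

>>> arm_command(delta_rot=[[0, 0, 0], [0, 0, 0], [0, -3, -0.5], [0, -7, -1.5], [0.2, -11, -2], [0.4, -15, -3], [0.6, -19, -4], [0.7, -23, -5], [0.8, -27, -5.5], [0.8, -29.8, -5.8], [0.8, -29.8, -5.8], [0.8, -29.8, -5.8]], delta_pos=[[0, 0.01, -0.02], [0, 0.03, -0.035], [-0.002, 0.06, -0.045], [-0.004, 0.09, -0.05], [-0.006, 0.12, -0.05], [-0.008, 0.15, -0.05], [-0.01, 0.18, -0.05], [-0.01, 0.2, -0.05], [-0.01, 0.216, -0.05], [-0.01, 0.216, -0.05], [-0.01, 0.216, -0.05], [-0.01, 0.216, -0.05]], gripper=[1, 1, 1, 1, 1, 1, 1, 1, 1, 1, 1, 1])

```text
time: 21.52
position: [0.5014, -0.0504, 0.2392]
tool_rot: [1.0, -0.0, -0.0, -0.0]
ft_force: [0.3, 1.0, -3.5]
grip_width: 0.0337
grip_force: 54.6
```

```bash
python3 -c "
from h import *
go([.573,-.166,.05],flat(-180))"
```

```text
dpos [0.0717 0.1156 0.1891] drot [-0.0338  0.0074 -0.0412] q [-0.3226  0.3434  1.7112  0.0006  1.0873  1.2486] t 21.5167
```

>>> arm_command(delta_rot=[[0, 0, 0], [0, 0, 0], [0, 0, 0], [0, 0, 0], [0, 0, 0], [0, 0, 0], [0, 0, 0], [0, 0, 0], [0, 0, 0], [0, 0, 0], [0, 0, 0], [0, 0, 0]], delta_pos=[[0.015, 0.022, 0.01], [0.03, 0.044, 0.02], [0.045, 0.068, 0.03], [0.06, 0.092, 0.04], [0.072, 0.115, 0.055], [0.072, 0.115, 0.08], [0.072, 0.115, 0.11], [0.072, 0.115, 0.14], [0.072, 0.115, 0.165], [0.072, 0.115, 0.185], [0.072, 0.115, 0.189], [0.072, 0.115, 0.189]], gripper=[1, 1, 1, 1, 1, 1, 1, 1, 1, 1, 1, 1])

```text
time: 22.52
position: [0.5716, -0.1635, 0.0499]
tool_rot: [1.0, 0.0, -0.002, -0.001]
ft_force: [-1.1, -0.1, -3.0]
grip_width: 0.0333
grip_force: 54.6
```

```bash
python3 -c "
from h import *
go([.573,-.166,.026],flat(-180))"
```

```text
dpos [0.0015 0.0026 0.0239] drot [-0.1302  0.1737  0.0481] q [-0.4667  0.7262  1.6345  0.0009  0.7847  1.1026] t 22.5167
```

>>> arm_command(delta_rot=[[0, 0, 0], [0, 0, 0], [0, 0, 0], [0, 0, 0], [0, 0, 0], [0, 0, 0], [0, 0, 0], [0, 0, 0], [0, 0, 0]], delta_pos=[[0, 0, 0], [0, 0, 0.005], [0, 0, 0.01], [0, 0, 0.014], [0, 0, 0.018], [0, 0, 0.02], [0, 0, 0.022], [0, 0, 0.024], [0, 0, 0.024]], gripper=[1, 1, 1, 1, 1, 1, 1, 1, 1])

```text
time: 23.27
position: [0.5732, -0.1648, 0.0273]
tool_rot: [1.0, -0.0, 0.0, -0.0]
ft_force: [0.3, -0.1, -2.8]
grip_width: 0.0336
grip_force: 54.6
```

```bash
python3 -c "
from h import *
go([.573,-.166,.026],flat(-180))"
```

```text
dpos [-0.0002  0.0012  0.0013] drot [-0.0262 -0.026  -0.0049] q [-0.4675  0.7631  1.6395  0.0009  0.7387  1.1027] t 23.2667
```

>>> arm_command(delta_rot=[[0, 0, 0], [0, 0, 0], [0, 0, 0], [0, 0, 0], [0, 0, 0], [0, 0, 0], [0, 0, 0]], delta_pos=[[0, 0, 0.001], [0, 0, 0.0015], [0, 0, 0.002], [0, 0, 0.0025], [0, 0, 0.003], [0, 0, 0.003], [0, 0, 0.003]], gripper=[1, 1, 1, 1, 1, 1, 1])

```text
time: 23.85
position: [0.5733, -0.1649, 0.0252]
tool_rot: [1.0, 0.0, 0.001, -0.0]
ft_force: [-1.9, 0.3, 2.4]
grip_width: 0.0335
grip_force: 54.6
```

>>> arm_command(delta_rot=[[0, 0, 0], [0, 0, 0], [0, 0, 0], [0, 0, 0]], delta_pos=[[0, 0, 0.001], [0, 0, 0.001], [0, 0, 0.001], [0, 0, 0.001]], gripper=[1, 1, 1, 1], grip_force=20)

```text
time: 24.18
position: [0.5734, -0.1649, 0.0252]
tool_rot: [1.0, -0.0, 0.001, 0.0]
ft_force: [-3.5, 0.5, 9.7]
grip_width: 0.0336
grip_force: 19.9
```

>>> arm_command(delta_rot=[[0, 0, 0], [0, 0, 0], [0, 0, 0], [0, 0, 0], [0, 0, 0], [0, 0, 0], [0, 0, 0], [0, 0, 0]], delta_pos=[[0, 0, 0], [0, 0, 0], [0, 0, 0], [0, 0, 0], [0, 0, 0], [0, 0, 0], [0, 0, 0], [0, 0, 0]], gripper=[0, -0.5, -0.8, -0.8, -0.8, -0.8, -0.8, -0.8])

```text
time: 24.85
position: [0.5734, -0.1649, 0.0236]
tool_rot: [1.0, -0.0, 0.0, -0.0]
ft_force: [-0.0, 1.1, 0.2]
grip_width: 0.0753
grip_force: 0.0
```

>>> arm_command(delta_rot=[[0, 0, 0], [0, 0, 0], [0, 0, 0], [0, 0, 0], [0, 0, 0], [0, 0, 0], [0, 0, 0], [0, 0, 0], [0, 0, 0], [0, 0, 0], [0, 0, 0], [0, 0, 0]], delta_pos=[[0, 0, -0.01], [0, 0, -0.03], [0, 0, -0.06], [0, 0, -0.09], [0, 0, -0.12], [0, 0, -0.15], [-0.03, 0, -0.18], [-0.06, 0, -0.2], [-0.09, 0, -0.22], [-0.12, 0, -0.22], [-0.14, 0, -0.22], [-0.14, 0, -0.22]], gripper=[-0.8, -0.8, -0.8, -0.8, -0.8, -0.8, -0.8, -0.8, -0.8, -0.8, -0.8, -0.8])

```text
time: 25.85
position: [0.4288, -0.1634, 0.2444]
tool_rot: [1.0, -0.001, -0.001, -0.001]
ft_force: [0.2, 1.2, -0.2]
grip_width: 0.0785
grip_force: 0.0
```

```bash
python3 -c "
from h import *
car()
from rig import viewer
import cv2
a=viewer.camera('top')['pixels'][125:245,180:390];b=viewer.camera('scene')['pixels'][160:360,200:380]
cv2.imwrite('pics/g6.png',cv2.convertScaleAbs(cv2.hconcat([cv2.resize(a,(440,251)),cv2.resize(b,(226,251))]),alpha=1.6))"
```

```text
[('top', np.int32(184), [213.2, 149.9], 32.2), ('scene', np.int32(410), [277.4, 330.1], 20.7), ('scene', np.int32(96), [304.6, 320.9], 41.8)]
```

View pics/g6.png

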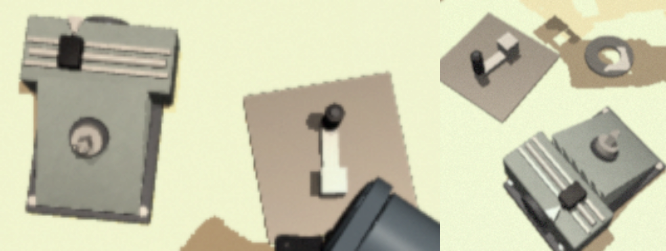

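The crank lies flat mid-pad (hub ≈(333,182), handle ≈(332,117)), the carriage ≈(70,52) sits opposite the mark, and the arm is clear. Hand in.

```bash
python3 -c "
from rig import robot
print(robot.hand_in())"
```

```text
the job is handed in; nothing more can be done
None
```

The job is handed in with no verdict returned: I seated the crank, wound the pointer to within about 1–2 mm of the mark by camera, and laid the crank back flat near the pad's middle, with the arm clear.

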